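# Draw a stool joint shut in a ratchet bar clamp and release it

### The arm

A 7-joint arm with a two-finger parallel gripper is mounted at the origin on the work surface. World frame = base frame: x ahead of the robot, y to its left, z up, the work surface at z = 0. Lengths are in mm, angles in rad, forces in N, time in s.
With the tool pointing down it reaches from about 425 to 1025 mm from the base axis. Payload 9.4 kg.
Tool frame: the origin (TCP) lies between the finger pads; the fingertips stand 19 mm ahead of it and the grasp point (between the pads) is the TCP; z points along the fingers, y is the line along which they close (so a half turn about z gives the same grasp; the last joint's range is limited). The gripper opens to 85 mm and grips with 20 to 120 N. Pads are 22 mm wide; open, the fingers measure 114 mm over their backs; the gripper's body (76 mm by 85 mm) begins 54 mm behind the grasp point. The pads swing forward as they close: fully open they stand 13 mm farther back than shut.
Start: joints at [-1.4, 0.599, -0.003, 1.599, 0.002, 0.943, -0.08], TCP at [177.825, 702.853, 250.275] pointing down, gripper open.
Joint ranges: [-2.57, 2.57], [-0.35, 1.97], [-1.29, 1.29], [0.11, 2.56], [-1.05, 4.19], [0.11, 1.86], [-2.63, 2.63]. Speed limits (rad/s): [2.22, 2.22, 3.01, 3.01, 3.14, 3.14, 3.14].

### API

Orientations are given as a unit quaternion [x, y, z, w].
In Python, from station import env gives the robot as it stands.
- The arm moves only by the tool jog_arm, never from a script. Its argument "deltas" is a list of rows, each an object with "gripper": the opening in per cent of the stroke, from 0 (shut) to 100 (fully open); "translation": the shift along the world's x, y, z in m, a list of three; "spin": the turn about the world's z in degrees. A call has 1 to 5 rows; each row shifts and turns the commanded pose from where the row before left it; what a row does not reach is not made up. A row lasts 1/12 s, in which the tool goes at most 41.7 mm and 7.16 degrees, less where a joint would pass 70% of its speed; a pose out of reach is approached as far as the arm can. A call with a gripper value outside its range is refused whole. The fingers move at their own pace and stop on an object; "force" is the grip in N (left out, the last holds). Time passes only in rows, so rows that do not move let the fingers close. It gives the time, the measured TCP pose, the force, the opening and the grip force at its end, in the units of the state.
- env.sense(): the state, without advancing time (a new reading comes with each control period).
- env.get_image(name): name is "side" or "top" or "wrist"; returns a dict with "frame" (420x560x3 uint8, red, green, blue), "fx", "fy", "cx", "cy" (pixels), "rvec" (rotation vector, rad) and "tvec" (3), from world to camera coordinates, as OpenCV has them. Camera axes: x right, y down, z forward; pixel columns grow to the right and rows downward; lengths in mm; the calibration is good to about 2 mm. A picture is of the moment at which its call begins. There is no depth.
- env.job_done(): hands the job in; it is judged then, once.
The state is a dict: "time": time; "qpos": joint angles; "dq": joint speeds; "joint_torque": joint torques, N m; "ee_pos": TCP position; "tcp_rot": TCP orientation; "contact_force": force on the tool from outside, world axes, zero at the start; "torque": the same for the moment, N m; "gripper_width": finger opening in mm; "finger_force": force on a finger pad.
Only numpy, scipy, OpenCV 4.12 (cv2) and the standard library are available. Lean on these libraries where they do the work, as an engineer would, in place of code of your own. Each camera call takes 0.05 s, during which the arm holds its last target. There are 200 camera calls.

### The job

The H-shaped stool end frame in the ratchet bar clamp still has an open joint: pump the clamp's trigger until the jaw has drawn the joint fully shut and is pressing firmly on the frame. Then press the release paddle until the jaw has run all the way back, lift the frame out and lay it down gently, flat in the middle of the cardboard sheet, without disturbing the other things on the bench.

Things in the scene. Friction and masses are not known exactly. Their poses are not given: they have to be found in the camera images.
- clamp: Black and steel one-hand bar clamp lying on its side, fixed on a white board (x -26..150, y -130..165, 18 thick; mm). Origin on the bench top, under the bar's centre line, below the fixed jaw's face. +y: along the bar to the moving jaw; +x: side of jaws and work; -x: side of handle and trigger. Bar 20 wide, top z 51, tail to y -200, moves with the jaw. Housing x -25..48, y -125..-20, to z 62. Jaws x to 99, z 31..59.
- handle_back (a point): Point on the rear face of the fixed pistol-grip handle, half-way up, at clamp-frame (-85, -98, 45) mm. Handle: 17 thick, 30 high (z 30..60), x -25..-125, beyond the board, only the bench below; raked 0.2 rad: its front face runs from (-25, -69) to (-120, -88), and this rear face looks to clamp -y, turned 0.2 rad to +x.
- trigger_front (a point): Point on the trigger's front face (looks to clamp +y); at rest at clamp-frame (-85, -42, 45) mm, 56 in front of handle_back. Trigger: bar 12 thick, 28 high (z 31..59), x -34..-120, in front of the handle. A full squeeze moves this point 24 mm to the handle, then 33 over both. 3 N unloaded, 8 to 12 N drawing the joint, 15 to 25 N is ample. Squeeze it to the handle or push it alone.
- trigger (a joint): Trigger angle about a vertical pin at clamp-frame (38, -48) mm: 0 at rest, 0.195 rad fully squeezed; springs back when let go. A full stroke advances the jaw two 3 mm teeth (it goes some 2 mm further and falls back onto the tooth); under about 0.17 rad one tooth or none. Once the joint is shut and the jaw's pad compressed, a further stroke only slips and the jaw gains no more.
- jaw (a joint): Travel of the moving jaw towards the fixed jaw, m: 0 fully open (158 mm between the jaw faces), at most 0.035. Held by a ratchet of 3 mm teeth; a spring in the housing runs it back to 0 by itself in about half a second while the release is held down. With the joint shut it touches the frame at 0.030 and presses firmly from about 0.032.
- jaw_face (a point): Centre of the face of the moving jaw's pad (pad not compressed), 82 mm from the bar's centre line and 45 mm above the bench; it moves with the jaw.
- jaw_pad: Rubber pad (32 x 26 mm) of the moving jaw, which presses on the frame's sliding post; it gives up to 4 mm under about 8 N. Origin as clamp's, but moving with the pad.
- release (a joint): Angle of the release, rad: 0 up, 0.2 pressed right down. The jaw is free from about 0.16.
- release_pad (a point): Middle of the top face of the release paddle: black plate, 30 (across the bar) x 26 mm (along it), at the rear of the housing over the bar's tail, at clamp-frame (0, -150) mm, top face 70.5 mm above the bench. Press straight down: 8 mm of travel, up to about 10 N, ending on a hard stop. It springs up when let go, so hold it down until the jaw has stopped.
- post (a joint): Gap still open in the frame's joint, m: 0 shut (end of the rail tight on the sliding post). A tight dowel fit: takes 10 N to move and stays where it is put.
- frame_rail (a point): Centre of the rail, the cross-piece of the loose wooden H-shaped frame. y along the rail to the sliding post, x along the posts, z up; in the clamp, as the clamp's axes. Rail 20 wide (x), 24 high, 68 long between the posts; this point is 22 mm above the frame's underside, 12 below the rail's top. Grip the rail across its 20 mm from above, fingers between the posts.
- frame: The same frame, 0.19 kg: two posts 114 long (x), 30 wide (y), 36 high, joined by the rail; 128 mm over the posts when shut. Origin under the rail's centre at the frame's underside, which lies 30 mm above the bench in the clamp, on wooden strips under the posts.
- post_center (a point): Centre of the frame's sliding post (the one on the moving jaw's side).
- sheet: Flat piece of brown cardboard, 230 (x) x 220 (y) x 4 mm thick, fixed to the bench; origin at the middle of its underside.
- glue_bottle_at (a point): White glue bottle, 60 mm across, 170 mm tall; point half-way up.
- screw_jar_at (a point): Glass screw jar with a steel lid, 66 mm across, 75 mm tall; point half-way up.
- mallet_at (a point): Wooden mallet lying down, 245 mm long, head 110 mm wide and 66 mm high; point in the middle of its handle.
- tape_measure_at (a point): Grey tape measure, 70 x 36 x 62 mm; point at its centre.
- try_square_at (a point): Try square, dark wooden stock 140 mm and steel blade 190 mm, lying flat; point at the middle of its stock.
- screwdriver_at (a point): Screwdriver with a wooden handle, 200 mm long, lying; point at the middle.
- offcut_at (a point): Wooden offcut, 70 x 45 x 30 mm, lying on the clamp's white board behind the fixed jaw; point at its centre.
Things that resemble listed ones, but are neither listed nor needed, are in the scene too. Leave any purple look-alike of the frame alone.

How it is judged (in metres and radians):
On the way, in this order (a step that is already met when the one before it is completed fails the run):
1. the joint of the frame is shut (gap under 1.5 mm) with the clamp's jaw, advanced by more than 26 mm, pressing on the frame with more than 3 N (value of joint post below 0.0015 m and value of joint jaw above 0.026 m and contact force between jaw_pad and frame above 3 N), for 0.2 s.
2. the jaw has been released and has run back (within 6 mm of fully open), the joint still shut (value of joint post below 0.0015 m and value of joint jaw below 0.006 m), for 0.2 s.
At the end, for the whole second after the job is handed in: The frame lies flat (tilt under 0.1 rad) and at rest on the cardboard sheet, the centre of its rail within 45 mm of the sheet's centre and 26 mm (+-5) above the bench; its joint is shut (gap under 1.5 mm) and the clamp's jaw is back within 6 mm of fully open (all of step 2 and horizontal distance between frame_rail and sheet below 0.045 m and z of frame_rail in the frame of sheet between 0.021 and 0.031 m and angle between frame_rail's own z axis and vertical below 0.1 rad and linear speed of frame below 0.02 m/s); the robot touches nothing.
It fails at once if the frame is dropped: let go of while its rail is more than 75 mm above the bench (height (world z) of frame_rail above 0.075 m and contact force between the fingers and frame below 0.05 N).
It fails at once if another thing on the bench is moved by more than 40 mm (distance of any of glue_bottle_at, screw_jar_at, mallet_at, tape_measure_at, try_square_at, screwdriver_at, offcut_at from where it was at the start of the episode above 0.04 m).
It also fails if it takes over 72 s, if anything falls off the work surface, if the arm or the gripper's body presses on something with over 40 N, if the wrist force passes 120 N, or if a joint passes its speed limit or range.

## Working session

There is one attempt and no reset: what is moved stays moved. The work goes in short steps, Python scripts to look and compute and a tool call to move; the robot and the scene stay as the last step left them, time stands still between calls to the robot, and variables do not carry over. Pictures are saved under pics/ and viewed, at most 12 in all, crops included, and the job is handed in when it is done.

Besides the shell and the picture viewer there is one more tool, called after ">>>" as name([rows], argument=value, ...), one row to a line, values as JSON. jog_arm: Moves the arm, as the interface text tells. Its arguments: {"type":"object","properties":{"deltas":{"type":"array","items":{"type":"object","properties":{"gripper":{"type":"number"},"translation":{"type":"array","items":{"type":"number"}},"spin":{"type":"number"}}}},"force":{"type":"number"}},"required":["deltas"]}

```bash
mkdir -p pics; cat > h.py <<'E'
import numpy as np,cv2
from station import env
def cam(n):
    d=env.get_image(n);d['R']=cv2.Rodrigues(np.array(d['rvec'],float))[0];d['t']=np.array(d['tvec'],float).ravel();return d
def ray(d,u,v,z):
    r=d['R'].T@np.array([(u-d['cx'])/d['fx'],(v-d['cy'])/d['fy'],1]);c=-d['R'].T@d['t'];return c+r*(z-c[2])/r[2]
def proj(d,p):
    q=d['R']@np.array(p,float)+d['t'];return np.array([d['fx']*q[0]/q[2]+d['cx'],d['fy']*q[1]/q[2]+d['cy']])
def save(d,n): cv2.imwrite('pics/'+n,d['frame'][:,:,::-1])
E
python3 - <<'E'
from h import *
import pickle
for n in('top','side'):
    d=cam(n);im=d['frame'];pickle.dump(d,open(n+'.pkl','wb'))
    cv2.imwrite(f'pics/{n}0.png',cv2.resize(im,(784,588))[:,:,::-1]);print(n,-d['R'].T@d['t'])
print(env.sense())
E
```

```text
top [ 273.64549341  -53.72964423 1542.95026802]
side [  390.6446112  -1057.10841491  1015.88918089]
{'time': 0.1, 'qpos': array([-1.39967813,  0.60007799, -0.00256384,  1.6000664 ,  0.00179428,
        0.94288587, -0.0798127 ]), 'dq': array([-0.00145254, -0.00180415, -0.00019805, -0.00113661,  0.00044081,
        0.00197753,  0.00073882]), 'joint_torque': array([ 5.10499813e-03, -7.77986813e+01,  1.57009721e+00, -2.58622849e+01,
        1.27179394e-02,  5.49436460e-03, -1.96743230e-05]), 'ee_pos': array([177.73308694, 702.46290296, 249.47334146]), 'tcp_rot': array([ 1.23562786e-01,  9.92336497e-01, -7.17021155e-04, -3.02634895e-05]), 'contact_force': array([ 0.11809711,  0.57658077, -0.12203911]), 'torque': array([ 0.03217964, -0.07403452,  0.03310234]), 'finger_force': 0.0, 'gripper_width': 85.55820714887243}
```

View pics/top0.png

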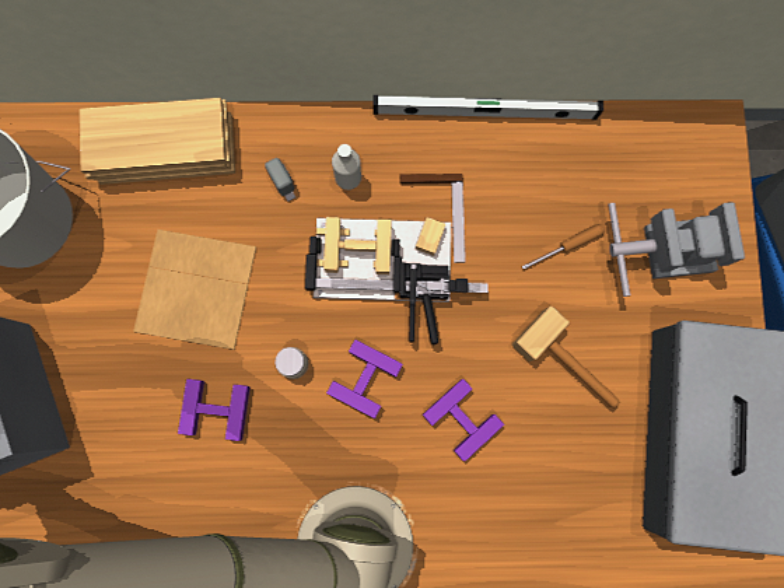

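View pics/side0.png

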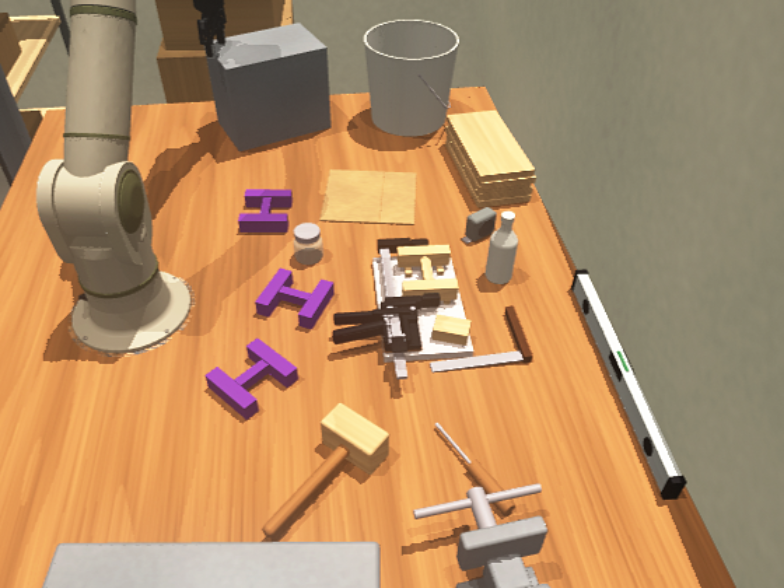

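The pale yellow H at top-view (357,244), held in the clamp, is the frame. The look-alikes are purple Hs at (214,410), (366,378) and (463,420). Next I'll check that choice in a close crop and measure the board and sheet.

```bash
python3 - <<'E'
from h import *
import pickle
d=pickle.load(open('top.pkl','rb'));im=d['frame']
cv2.imwrite('pics/crop.png',cv2.resize(im[145:255,205:360],(775,550),interpolation=cv2.INTER_CUBIC)[:,:,::-1])
hsv=cv2.cvtColor(im,cv2.COLOR_RGB2HSV)
g=np.array(im[235:240,130:145].reshape(-1,3).mean(0));print('sheet rgb',g,cv2.cvtColor(np.uint8([[g]]),cv2.COLOR_RGB2HSV))
# sheet corners, read in 784-px view
for c in[(159,231),(255,247),(236,348),(134,331)]: print(ray(d,c[0]/1.4,c[1]/1.4,4).round())
E
```

```text
sheet rgb [206.37333333 155.96        96.24      ] [[[ 16 136 206]]]
[669. 427.   4.]
[631. 216.   4.]
[410. 253.   4.]
[449. 472.   4.]
```

View pics/crop.png

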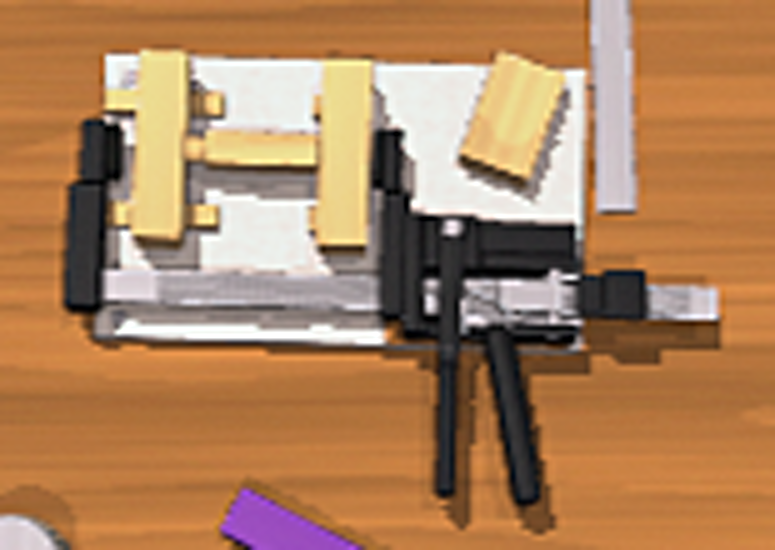

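The crop confirms it: the pale frame sits in the clamp with its joint open at the left post (185,147). It also shows the trigger tip at (444,492), the handle tip at (525,500), the paddle at (615,295) and the board corners at (105,54) and (585,70).

```bash
cat > fit.py <<'E'
from h import *
import pickle
d=pickle.load(open('top.pkl','rb'))
obs=[((105,54),(150,165,18)),((585,70),(150,-130,18)),((582,350),(-26,-130,18)),((95,342),(-26,165,18)),
((615,295),(0,-150,70.5)),((444,494),(-120,-48,59)),((398,130),(99,-4,59)),((720,303),(0,-200,51))]
W=np.array([ray(d,205+p[0]/5,145+p[1]/5,c[2])[:2] for p,c in obs]);C=np.array([c[:2] for p,c in obs],float)
k=[0,1,2,3]
def fit(k):
    a=W[k]-W[k].mean(0);b=C[k]-C[k].mean(0);th=np.arctan2((b[:,0]*a[:,1]-b[:,1]*a[:,0]).sum(),(a*b).sum())
    R=np.array([[np.cos(th),-np.sin(th)],[np.sin(th),np.cos(th)]]);return th,R,W[k].mean(0)-R@C[k].mean(0)
if __name__=='__main__':
  for k in([0,1,2,3],[0,1,2,3,4,5,6]):
    th,R,t=fit(k);print(th,t.round(1));print((C@R.T+t-W).round(1))
  n=np.array([-.1987,.98])
  for nm,p in dict(hb=(-85,-98),tf=(-85,-42),rel=(0,-150),rail=(60,78)).items(): print(nm,(R@p+t).round(1))
  print('squeeze c',(R@(np.array([-85,-98])+24*n)+t).round(1),'az',np.degrees(th)+101.4)
  # rail & left/right post from image
  for p,z in(((258,147),64),((163,145),66),((345,153),66)): print(((ray(d,205+p[0]/5,145+p[1]/5,z)[:2]-t)@R).round(1))
E
python3 fit.py
```

```text
-0.03403994743207287 [534.6 -79.7]
[[-1.7 -0.3]
 [ 0.8  0.1]
 [-0.7 -0.3]
 [ 1.5  0.5]
 [ 0.2 -6.2]
 [-1.6 -2. ]
 [ 1.  10.8]
 [ 0.5  8.4]]
-0.041183510623314275 [534.8 -79.8]
[[-0.3 -1.5]
 [ 0.  -1.1]
 [-1.4 -0.2]
 [ 2.9  0.5]
 [-0.7 -6.3]
 [-1.7 -1.3]
 [ 1.1  9.9]
 [-0.7  8.3]]
hb [ 445.8 -174.2]
tf [ 448.1 -118.3]
rel [ 528.6 -229.7]
rail [598.   -4.3]
squeeze c [ 442.  -150.5] az 99.0403586557519
[84.  68.9]
[ 82.9 125. ]
[81.6 17.2]
```

>>> jog_arm([
  {"translation": [0.0228,-0.0335,0],"spin": -6.55,"gripper": 100},
  {"translation": [0.0228,-0.0335,0],"spin": -6.55,"gripper": 100},
  {"translation": [0.0228,-0.0335,0],"spin": -6.55,"gripper": 100},
  {"translation": [0.0228,-0.0335,0],"spin": -6.55,"gripper": 100},
  {"translation": [0.0228,-0.0335,0],"spin": -6.55,"gripper": 100},
], force=30)

```text
time: 0.52
ee_pos: [292.5, 533.5, 250.0]
tcp_rot: [0.401, 0.916, -0.0, 0.0]
contact_force: [0.6, 0.8, 0.3]
gripper_width: 85.5
finger_force: 0.0
```

>>> jog_arm([
  {"translation": [0.0228,-0.0335,0],"spin": -6.55,"gripper": 100},
  {"translation": [0.0228,-0.0335,0],"spin": -6.55,"gripper": 100},
  {"translation": [0.0228,-0.0335,0],"spin": -6.55,"gripper": 100},
  {"translation": [0.0228,-0.0335,0],"spin": -6.55,"gripper": 100},
  {"translation": [0.0228,-0.0335,0],"spin": -6.55,"gripper": 100},
])

```text
time: 0.93
ee_pos: [406.4, 366.0, 250.3]
tcp_rot: [0.643, 0.766, -0.0, -0.0]
contact_force: [1.4, -0.1, -0.4]
gripper_width: 85.4
finger_force: 0.0
```

>>> jog_arm([
  {"translation": [0.0228,-0.0335,0],"spin": -6.55,"gripper": 100},
  {"translation": [0.0228,-0.0335,0],"spin": -6.55,"gripper": 100},
  {"translation": [0.0228,-0.0335,0],"spin": -6.55,"gripper": 100},
  {"translation": [0.0228,-0.0335,0],"spin": -6.55,"gripper": 100},
  {"translation": [0.0228,-0.0335,0],"spin": -6.55,"gripper": 100},
])

```text
time: 1.35
ee_pos: [520.4, 198.6, 250.3]
tcp_rot: [0.833, 0.554, -0.0, -0.0]
contact_force: [0.8, 1.1, -0.1]
gripper_width: 85.4
finger_force: 0.0
```

>>> jog_arm([
  {"translation": [-0.0087,-0.0383,0],"spin": -6.55,"gripper": 100},
  {"translation": [-0.0087,-0.0383,0],"spin": -6.55,"gripper": 100},
  {"translation": [-0.0087,-0.0383,0],"spin": -6.55,"gripper": 100},
  {"translation": [-0.0087,-0.0383,0],"spin": -6.55,"gripper": 100},
  {"translation": [-0.0087,-0.0383,0],"spin": -6.55,"gripper": 100},
])

```text
time: 1.77
ee_pos: [475.4, 7.2, 250.2]
tcp_rot: [0.955, 0.296, -0.0, -0.0]
contact_force: [0.6, 0.2, 0.1]
gripper_width: 85.9
finger_force: 0.0
```

>>> jog_arm([
  {"translation": [-0.0087,-0.0383,0],"spin": -6.55,"gripper": 100},
  {"translation": [-0.0087,-0.0383,0],"spin": -6.55,"gripper": 100},
  {"translation": [-0.0087,-0.0383,0],"spin": -6.55,"gripper": 100},
  {"translation": [-0.0087,-0.0383,0],"spin": -6.55,"gripper": 100},
  {"translation": [0,0,0],"gripper": 100},
])

```text
validation failed for argument at $.de...
```

>>> jog_arm([
  {"translation": [-0.0085,-0.0383,0.0],"spin": -6.55,"gripper": 100},
  {"translation": [-0.0085,-0.0383,0.0],"spin": -6.55,"gripper": 100},
  {"translation": [-0.0085,-0.0383,0.0],"spin": -6.55,"gripper": 100},
  {"translation": [-0.0085,-0.0383,-0.03],"spin": -6.55,"gripper": 100},
  {"translation": [0.0,0.0,-0.04],"spin": 0.0,"gripper": 100},
])

```text
time: 2.18
ee_pos: [444.2, -144.7, 187.0]
tcp_rot: [0.998, 0.069, 0.004, 0.002]
contact_force: [2.6, 0.0, -0.3]
gripper_width: 85.1
finger_force: 0.0
```

```bash
python3 - <<'E'
from h import *
d=cam('wrist');s=env.sense();print(s['ee_pos'],s['tcp_rot'],s['qpos'].round(2))
im=d['frame'].copy()
from fit import fit
th,R,t=fit([0,1,2,3,4,5])
for c in[(-85,-98,60),(-85,-42,59),(0,-150,70.5),(-120,-48,59)]:
    p=proj(d,[*(R@c[:2]+t),c[2]]);print(c,p.round());cv2.circle(im,tuple(int(x) for x in p),4,(255,0,0),1)
p=proj(d,[*s['ee_pos'][:2],60]);cv2.circle(im,tuple(int(x) for x in p),4,(0,255,0),1)
cv2.imwrite('pics/w1.png',im[:,:,::-1])
E
```

```text
[ 441.50299488 -140.39456029  179.60414241] [ 9.97374585e-01  7.23853617e-02 -1.96317907e-03  6.65500491e-04] [-0.29  0.48  0.67  2.28 -0.58  0.55 -0.59]
(-85, -98, 60) [312. 209.]
(-85, -42, 59) [248. 198.]
(0, -150, 70.5) [403. 119.]
(-120, -48, 59) [250. 236.]
```

View pics/w1.png

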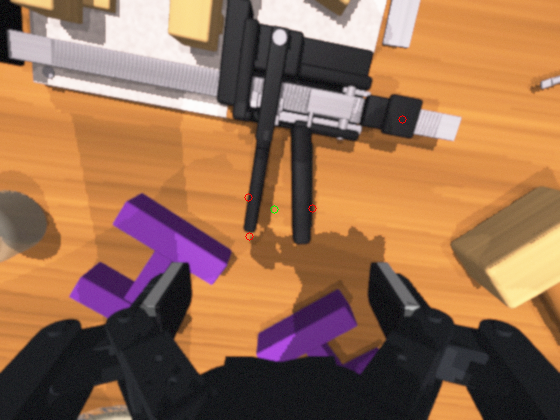

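The wrist view shows the trigger's front face near (251,198) and the handle's rear face near (312,209), both within about 3 px of where I predicted. I'll go down around both.

>>> jog_arm([
  {"translation": [0.006,-0.006,-0.035],"spin": 0.0,"gripper": 100},
  {"translation": [0.0,0.0,-0.04],"spin": 0.0,"gripper": 100},
  {"translation": [0.0,0.0,-0.03],"spin": 0.0,"gripper": 100},
  {"translation": [0.0,0.0,-0.03],"spin": 0.0,"gripper": 100},
  {"translation": [0.0,0.0,0.0],"spin": 0.0,"gripper": 100},
], force=30)

```text
time: 2.65
ee_pos: [448.4, -143.0, 46.4]
tcp_rot: [0.997, 0.076, -0.003, -0.002]
contact_force: [-1.1, 0.1, 0.3]
gripper_width: 85.3
finger_force: 0.0
```

>>> jog_arm([
  {"translation": [0.0,-0.004,0.0],"spin": 0.0,"gripper": 40},
  {"translation": [0.0,-0.004,0.0],"spin": 0.0,"gripper": 30},
  {"translation": [0.0,0.0,0.0],"spin": 0.0,"gripper": 20},
  {"translation": [0.0,0.0,0.0],"spin": 0.0,"gripper": 20},
])

```text
time: 2.98
ee_pos: [450.3, -152.4, 51.7]
tcp_rot: [0.997, 0.075, 0.001, 0.001]
contact_force: [-6.6, -27.8, 25.1]
gripper_width: 38.8
finger_force: 24.0
```

>>> jog_arm([
  {"translation": [0.0,0.0,0.0],"spin": 0.0,"gripper": 10},
  {"translation": [0.0,0.0,0.0],"spin": 0.0,"gripper": 10},
  {"translation": [0.0,0.0,0.0],"spin": 0.0,"gripper": 10},
])

```text
time: 3.23
ee_pos: [451.1, -156.4, 52.3]
tcp_rot: [0.997, 0.074, 0.003, 0.004]
contact_force: [-3.6, -9.9, 13.7]
gripper_width: 31.1
finger_force: 32.6
```

```bash
python3 - <<'E'
from h import *
d=cam('wrist');s=env.sense();print(s['ee_pos'],s['tcp_rot'],s['contact_force'],s['gripper_width'],s['finger_force'])
save(d,'w2.png')
E
```

```text
[ 451.06596655 -156.42833752   52.30301119] [0.9972581  0.0738472  0.002542   0.00405161] [ -2.57400945 -11.56417828  13.06045651] 30.854775543310268 32.57719963788986
```

View pics/w2.png

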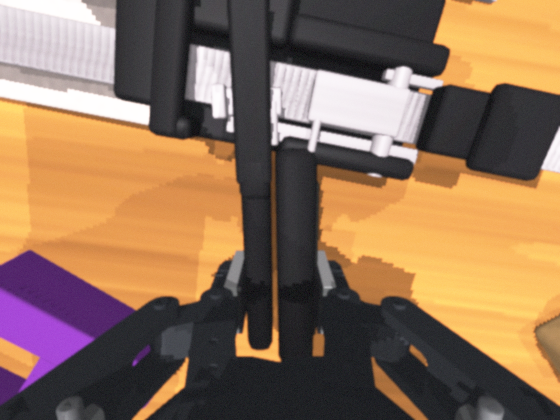

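The wrist view shows the trigger drawn right against the handle at (260,300)/(297,300), with an opening of 31 mm, so that is one full stroke. I'll keep pumping.

>>> jog_arm([
  {"translation": [0.0,0.002,0.0],"spin": 0.0,"gripper": 100},
  {"translation": [0.0,0.0,0.0],"spin": 0.0,"gripper": 100},
  {"translation": [0.0,0.0,0.0],"spin": 0.0,"gripper": 100},
  {"translation": [0.0,0.0,0.0],"spin": 0.0,"gripper": 100},
  {"translation": [0.0,0.0,0.0],"spin": 0.0,"gripper": 100},
])

```text
time: 3.7
ee_pos: [449.9, -150.5, 50.2]
tcp_rot: [0.997, 0.075, 0.0, 0.0]
contact_force: [-0.7, 0.3, 0.4]
gripper_width: 85.1
finger_force: 0.0
```

>>> jog_arm([
  {"translation": [0.0,0.0,0.0],"spin": 0.0,"gripper": 10},
  {"translation": [0.0,0.0,0.0],"spin": 0.0,"gripper": 10},
  {"translation": [0.0,0.0,0.0],"spin": 0.0,"gripper": 10},
  {"translation": [0.0,0.0,0.0],"spin": 0.0,"gripper": 10},
  {"translation": [0.0,0.0,0.0],"spin": 0.0,"gripper": 10},
])

```text
time: 4.12
ee_pos: [450.6, -156.4, 51.1]
tcp_rot: [0.997, 0.073, 0.002, 0.005]
contact_force: [-0.4, -17.0, 11.2]
gripper_width: 31.3
finger_force: 34.1
```

```bash
python3 - <<'E'
from h import *
d=cam('top');s=env.sense();print(s['ee_pos'],s['contact_force'],s['gripper_width'],s['finger_force'])
cv2.imwrite('pics/t2.png',cv2.resize(d['frame'][145:255,205:360],(775,550),interpolation=cv2.INTER_CUBIC)[:,:,::-1])
E
```

```text
[ 450.61238433 -156.43738812   51.05646981] [ -2.26034736 -16.5474745   13.77851757] 30.92137811593998 33.577833473682404
```

View pics/t2.png

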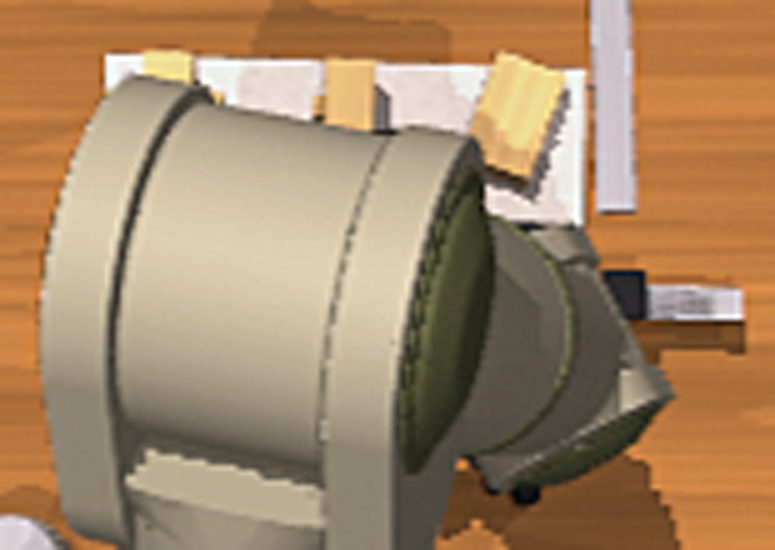

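The tail end has moved from 718 to 743 px, about 13 mm, so each stroke gives two teeth. I'll do four more.

>>> jog_arm([
  {"translation": [0.0,0.0,0.0],"spin": 0.0,"gripper": 100},
  {"translation": [0.0,0.0,0.0],"spin": 0.0,"gripper": 100},
  {"translation": [0.0,0.0,0.0],"spin": 0.0,"gripper": 100},
  {"translation": [0.0,0.0,0.0],"spin": 0.0,"gripper": 100},
  {"translation": [0.0,0.0,0.0],"spin": 0.0,"gripper": 100},
])

```text
time: 4.58
ee_pos: [449.7, -150.4, 49.9]
tcp_rot: [0.997, 0.075, -0.0, 0.0]
contact_force: [-0.4, -0.2, 0.2]
gripper_width: 85.5
finger_force: 0.0
```

>>> jog_arm([
  {"translation": [0.0,0.0,0.0],"spin": 0.0,"gripper": 10},
  {"translation": [0.0,0.0,0.0],"spin": 0.0,"gripper": 10},
  {"translation": [0.0,0.0,0.0],"spin": 0.0,"gripper": 10},
  {"translation": [0.0,0.0,0.0],"spin": 0.0,"gripper": 10},
  {"translation": [0.0,0.0,0.0],"spin": 0.0,"gripper": 10},
])

```text
time: 5.0
ee_pos: [450.5, -156.4, 51.3]
tcp_rot: [0.997, 0.073, 0.002, 0.005]
contact_force: [-1.8, -17.4, 14.3]
gripper_width: 31.5
finger_force: 33.2
```

>>> jog_arm([
  {"translation": [0.0,0.0,0.0],"spin": 0.0,"gripper": 100},
  {"translation": [0.0,0.0,0.0],"spin": 0.0,"gripper": 100},
  {"translation": [0.0,0.0,0.0],"spin": 0.0,"gripper": 100},
  {"translation": [0.0,0.0,0.0],"spin": 0.0,"gripper": 100},
  {"translation": [0.0,0.0,0.0],"spin": 0.0,"gripper": 100},
])

```text
time: 5.42
ee_pos: [449.6, -150.2, 49.8]
tcp_rot: [0.997, 0.075, -0.0, 0.0]
contact_force: [0.1, -0.1, 1.0]
gripper_width: 85.0
finger_force: 0.0
```

>>> jog_arm([
  {"translation": [0.0,0.0,0.0],"spin": 0.0,"gripper": 10},
  {"translation": [0.0,0.0,0.0],"spin": 0.0,"gripper": 10},
  {"translation": [0.0,0.0,0.0],"spin": 0.0,"gripper": 10},
  {"translation": [0.0,0.0,0.0],"spin": 0.0,"gripper": 10},
  {"translation": [0.0,0.0,0.0],"spin": 0.0,"gripper": 10},
])

```text
time: 5.83
ee_pos: [450.5, -156.4, 51.3]
tcp_rot: [0.997, 0.073, 0.002, 0.005]
contact_force: [-1.7, -17.0, 14.4]
gripper_width: 31.1
finger_force: 33.3
```

>>> jog_arm([
  {"translation": [0.0,0.0,0.0],"spin": 0.0,"gripper": 100},
  {"translation": [0.0,0.0,0.0],"spin": 0.0,"gripper": 100},
  {"translation": [0.0,0.0,0.0],"spin": 0.0,"gripper": 100},
  {"translation": [0.0,0.0,0.0],"spin": 0.0,"gripper": 100},
  {"translation": [0.0,0.0,0.0],"spin": 0.0,"gripper": 100},
])

```text
time: 6.25
ee_pos: [449.6, -150.3, 49.8]
tcp_rot: [0.997, 0.075, -0.0, 0.0]
contact_force: [0.7, 1.6, -0.8]
gripper_width: 84.8
finger_force: 0.0
```

>>> jog_arm([
  {"translation": [0.0,0.0,0.0],"spin": 0.0,"gripper": 10},
  {"translation": [0.0,0.0,0.0],"spin": 0.0,"gripper": 10},
  {"translation": [0.0,0.0,0.0],"spin": 0.0,"gripper": 10},
  {"translation": [0.0,0.0,0.0],"spin": 0.0,"gripper": 10},
  {"translation": [0.0,0.0,0.0],"spin": 0.0,"gripper": 10},
])

```text
time: 6.67
ee_pos: [450.2, -155.4, 51.3]
tcp_rot: [0.997, 0.073, 0.002, 0.005]
contact_force: [-3.6, -12.0, 19.1]
gripper_width: 33.4
finger_force: 28.1
```

>>> jog_arm([
  {"translation": [0.0,0.0,0.0],"spin": 0.0,"gripper": 100},
  {"translation": [0.0,0.0,0.0],"spin": 0.0,"gripper": 100},
  {"translation": [0.0,0.0,0.0],"spin": 0.0,"gripper": 100},
  {"translation": [0.0,0.0,0.0],"spin": 0.0,"gripper": 100},
  {"translation": [0.0,0.0,0.0],"spin": 0.0,"gripper": 100},
])

```text
time: 7.08
ee_pos: [449.6, -150.4, 49.8]
tcp_rot: [0.997, 0.075, -0.0, 0.0]
contact_force: [-0.0, -1.3, -0.1]
gripper_width: 85.5
finger_force: 0.0
```

>>> jog_arm([
  {"translation": [0.0,0.0,0.0],"spin": 0.0,"gripper": 10},
  {"translation": [0.0,0.0,0.0],"spin": 0.0,"gripper": 10},
  {"translation": [0.0,0.0,0.0],"spin": 0.0,"gripper": 10},
  {"translation": [0.0,0.0,0.0],"spin": 0.0,"gripper": 10},
  {"translation": [0.0,0.0,0.0],"spin": 0.0,"gripper": 10},
])

```text
time: 7.5
ee_pos: [450.2, -155.4, 51.3]
tcp_rot: [0.997, 0.073, 0.002, 0.005]
contact_force: [-3.4, -13.0, 21.2]
gripper_width: 33.1
finger_force: 28.1
```

```bash
cat > tail.py <<'E'
from h import *
import pickle
def tip(d):
    g=d['frame'].astype(int);row=g[205:207,335:375].mean(0);sat=row.max(1)-row.min(1)
    k=np.where(sat<45)[0];return 335+k.max(),ray(d,336+k.max(),206,51)[1]
if __name__=='__main__':
    a=pickle.load(open('top.pkl','rb'));d=cam('top');print(tip(a),tip(d),env.sense()['ee_pos'])
E
python3 tail.py
```

```text
(np.int64(347), np.float64(-284.9359310035591)) (np.int64(357), np.float64(-314.72354231214683)) [ 450.39555915 -156.16289976   51.38199665]
```

>>> jog_arm([
  {"translation": [0.0,0.0,0.0],"spin": 0.0,"gripper": 100},
  {"translation": [0.0,0.0,0.0],"spin": 0.0,"gripper": 100},
  {"translation": [0.0,0.0,0.0],"spin": 0.0,"gripper": 100},
  {"translation": [0.0,0.0,0.0],"spin": 0.0,"gripper": 100},
  {"translation": [0.0,0.0,0.0],"spin": 0.0,"gripper": 100},
], force=45)

```text
time: 7.97
ee_pos: [449.6, -150.3, 49.8]
tcp_rot: [0.997, 0.075, -0.0, 0.0]
contact_force: [0.1, -0.0, -0.1]
gripper_width: 85.0
finger_force: 0.0
```

>>> jog_arm([
  {"translation": [0.0,0.0,0.0],"spin": 0.0,"gripper": 10},
  {"translation": [0.0,0.0,0.0],"spin": 0.0,"gripper": 10},
  {"translation": [0.0,0.0,0.0],"spin": 0.0,"gripper": 10},
  {"translation": [0.0,0.0,0.0],"spin": 0.0,"gripper": 10},
  {"translation": [0.0,0.0,0.0],"spin": 0.0,"gripper": 10},
])

```text
time: 8.38
ee_pos: [450.4, -156.5, 51.5]
tcp_rot: [0.997, 0.073, 0.002, 0.005]
contact_force: [-2.6, -14.5, 16.7]
gripper_width: 30.9
finger_force: 46.9
```

>>> jog_arm([
  {"translation": [0.0,0.0,0.0],"spin": 0.0,"gripper": 10},
  {"translation": [0.0,0.0,0.0],"spin": 0.0,"gripper": 10},
])

```text
time: 8.55
ee_pos: [450.4, -156.5, 51.5]
tcp_rot: [0.997, 0.073, 0.002, 0.005]
contact_force: [-4.7, -17.7, 21.2]
gripper_width: 30.2
finger_force: 46.3
```

>>> jog_arm([
  {"translation": [0.0,0.0,0.0],"spin": 0.0,"gripper": 100},
  {"translation": [0.0,0.0,0.0],"spin": 0.0,"gripper": 100},
  {"translation": [0.0,0.0,0.0],"spin": 0.0,"gripper": 100},
  {"translation": [0.0,0.0,0.0],"spin": 0.0,"gripper": 100},
])

```text
time: 8.88
ee_pos: [449.6, -149.8, 49.8]
tcp_rot: [0.997, 0.075, -0.0, -0.0]
contact_force: [-0.1, -0.1, -0.6]
gripper_width: 77.5
finger_force: 0.0
```

```bash
python3 tail.py
```

```text
(np.int64(347), np.float64(-284.9359310035591)) (np.int64(356), np.float64(-311.74386485917665)) [ 449.60764904 -150.0626853    49.75830425]
```

>>> jog_arm([
  {"translation": [0.0,0.0,0.0],"spin": 0.0,"gripper": 100},
  {"translation": [0.0,0.0,0.0],"spin": 0.0,"gripper": 10},
  {"translation": [0.0,0.0,0.0],"spin": 0.0,"gripper": 10},
  {"translation": [0.0,0.0,0.0],"spin": 0.0,"gripper": 10},
  {"translation": [0.0,0.0,0.0],"spin": 0.0,"gripper": 10},
])

```text
time: 9.35
ee_pos: [449.8, -152.4, 50.7]
tcp_rot: [0.997, 0.074, 0.001, 0.002]
contact_force: [-1.7, -20.5, 21.3]
gripper_width: 38.9
finger_force: 27.7
```

>>> jog_arm([
  {"translation": [0.0,0.0,0.0],"spin": 0.0,"gripper": 10},
  {"translation": [0.0,0.0,0.0],"spin": 0.0,"gripper": 10},
  {"translation": [0.0,0.0,0.0],"spin": 0.0,"gripper": 10},
])

```text
time: 9.6
ee_pos: [450.4, -156.5, 51.5]
tcp_rot: [0.997, 0.073, 0.002, 0.005]
contact_force: [-4.1, -18.1, 20.4]
gripper_width: 30.6
finger_force: 46.3
```

>>> jog_arm([
  {"translation": [0.0,0.0,0.0],"spin": 0.0,"gripper": 100},
  {"translation": [0.0,0.0,0.0],"spin": 0.0,"gripper": 100},
  {"translation": [0.0,0.0,0.0],"spin": 0.0,"gripper": 100},
  {"translation": [0.0,0.0,0.0],"spin": 0.0,"gripper": 100},
  {"translation": [0.0,0.0,0.01],"spin": 0.0,"gripper": 100},
])

```text
time: 10.02
ee_pos: [449.2, -150.1, 58.9]
tcp_rot: [0.997, 0.075, -0.001, -0.0]
contact_force: [-0.4, -0.4, -0.1]
gripper_width: 85.6
finger_force: 0.0
```

>>> jog_arm([
  {"translation": [0.0,0.0,0.03],"spin": 0.0,"gripper": 100},
  {"translation": [0.0,0.0,0.04],"spin": 0.0,"gripper": 100},
  {"translation": [0.0,-0.01,0.04],"spin": 0.0,"gripper": 0},
  {"translation": [0.0,-0.01,0.04],"spin": 0.0,"gripper": 0},
  {"translation": [0.0,0.0,0.0],"spin": 0.0,"gripper": 0},
])

```text
time: 10.43
ee_pos: [451.5, -173.5, 215.6]
tcp_rot: [0.997, 0.074, 0.004, 0.002]
contact_force: [1.2, -0.5, -0.2]
gripper_width: 51.5
finger_force: 0.0
```

```bash
python3 tail.py; python3 - <<'E'
from h import *
d=cam('wrist');save(d,'w3.png')
d=cam('side');cv2.imwrite('pics/s3.png',cv2.resize(d['frame'][150:285,215:350],(700,600),interpolation=cv2.INTER_CUBIC)[:,:,::-1])
E
```

```text
(np.int64(347), np.float64(-284.9359310035591)) (np.int64(360), np.float64(-323.6637969768223)) [ 451.14825455 -171.60818213  212.94380125]
```

View pics/w3.png

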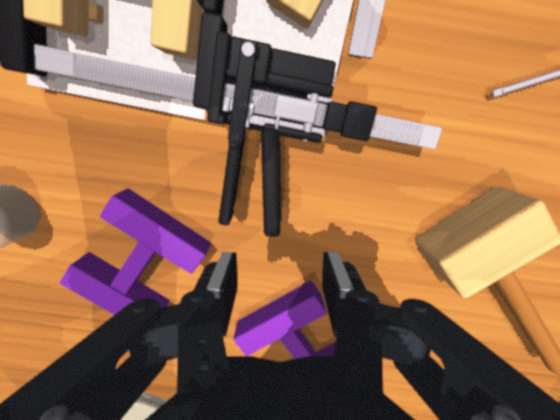

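```bash
python3 - <<'E'
from h import *
from fit import fit
th,R,t=fit([0,1,2,3,4,5]);d=cam('wrist')
for p,z in(((439,137),51),((196,40),59),((47,20),59),((359,121),70.5),((224,222),59),((272,234),60)):
    print(p,((ray(d,*p,z)[:2]-t)@R).round(1))
E
```

```text
(439, 137) [   0.4 -226.4]
(196, 40) [36.6 -2.3]
(47, 20) [ 28.6 115.9]
(359, 121) [  -0.2 -146.1]
(224, 222) [-114.7  -45.6]
(272, 234) [-117.9  -93.3]
```

View pics/s3.png

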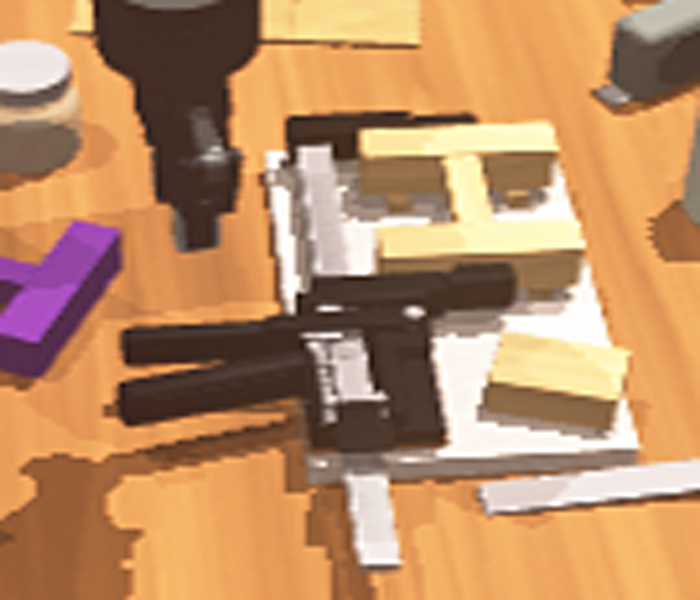

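The side crop shows the rail tight against the far post, at about (465,150). In the wrist view the tail end (439,137) is 80 mm from the paddle (359,121), about 30 mm further than at the start, and the last strokes only slipped. The joint is shut, so next is the release.

>>> jog_arm([
  {"translation": [0.0258,-0.0188,0.0],"spin": 0.0,"gripper": 0},
  {"translation": [0.0258,-0.0188,0.0],"spin": 0.0,"gripper": 0},
  {"translation": [0.0258,-0.0188,-0.02],"spin": 0.0,"gripper": 0},
  {"translation": [0.0,0.0,-0.035],"spin": 0.0,"gripper": 0},
  {"translation": [0.0,0.0,-0.035],"spin": 0.0,"gripper": 0},
])

```text
time: 11.05
ee_pos: [528.0, -227.6, 117.3]
tcp_rot: [0.997, 0.075, -0.0, 0.0]
contact_force: [0.7, 1.7, -1.3]
gripper_width: -0.1
finger_force: 0.0
```

>>> jog_arm([
  {"translation": [0.0,0.0,-0.01],"spin": 0.0,"gripper": 0},
  {"translation": [0.0,0.0,0.0],"spin": 0.0,"gripper": 0},
  {"translation": [0.0,0.0,0.0],"spin": 0.0,"gripper": 0},
])

```text
time: 11.3
ee_pos: [526.2, -226.9, 109.6]
tcp_rot: [0.997, 0.075, -0.001, -0.0]
contact_force: [0.3, -0.4, -0.4]
gripper_width: -0.1
finger_force: 0.0
```

Target z is about 81; press down in small steps.

>>> jog_arm([
  {"translation": [0.002,0.0,-0.008],"spin": 0.0,"gripper": 0},
  {"translation": [0.0,0.0,-0.008],"spin": 0.0,"gripper": 0},
  {"translation": [0.0,0.0,-0.004],"spin": 0.0,"gripper": 0},
  {"translation": [0.0,0.0,-0.003],"spin": 0.0,"gripper": 0},
  {"translation": [0.0,0.0,0.0],"spin": 0.0,"gripper": 0},
])

```text
time: 11.72
ee_pos: [529.4, -227.3, 87.2]
tcp_rot: [0.997, 0.075, 0.0, 0.0]
contact_force: [0.4, -1.5, 4.1]
gripper_width: -0.2
finger_force: 1.5
```

>>> jog_arm([
  {"translation": [0.0,0.0,-0.003],"spin": 0.0,"gripper": 0},
  {"translation": [0.0,0.0,-0.003],"spin": 0.0,"gripper": 0},
  {"translation": [0.0,0.0,0.0],"spin": 0.0,"gripper": 0},
])

```text
time: 11.97
ee_pos: [529.5, -228.8, 82.4]
tcp_rot: [0.997, 0.074, 0.001, 0.001]
contact_force: [-2.6, -3.7, 13.6]
gripper_width: 0.4
finger_force: 7.0
```

>>> jog_arm([
  {"translation": [0.0,0.0,-0.003],"spin": 0.0,"gripper": 0},
  {"translation": [0.0,0.0,0.0],"spin": 0.0,"gripper": 0},
  {"translation": [0.0,0.0,0.0],"spin": 0.0,"gripper": 0},
  {"translation": [0.0,0.0,0.0],"spin": 0.0,"gripper": 0},
  {"translation": [0.0,0.0,0.0],"spin": 0.0,"gripper": 0},
])

```text
time: 12.38
ee_pos: [529.6, -228.9, 81.7]
tcp_rot: [0.997, 0.074, 0.002, 0.001]
contact_force: [-7.1, -0.7, 41.8]
gripper_width: 0.0
finger_force: 20.4
```

>>> jog_arm([
  {"translation": [0.0,0.0,0.0],"spin": 0.0,"gripper": 0},
  {"translation": [0.0,0.0,0.0],"spin": 0.0,"gripper": 0},
  {"translation": [0.0,0.0,0.0],"spin": 0.0,"gripper": 0},
  {"translation": [0.0,0.0,0.0],"spin": 0.0,"gripper": 0},
  {"translation": [0.0,0.0,0.0],"spin": 0.0,"gripper": 0},
])

```text
time: 12.8
ee_pos: [529.6, -229.0, 81.7]
tcp_rot: [0.997, 0.074, 0.002, 0.001]
contact_force: [-6.8, -0.2, 42.0]
gripper_width: -0.1
finger_force: 20.4
```

```bash
python3 - <<'E'
from h import *
d=cam('side');cv2.imwrite('pics/s4.png',cv2.resize(d['frame'][150:285,215:350],(700,600),interpolation=cv2.INTER_CUBIC)[:,:,::-1])
E
```

```text
(no output)
```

View pics/s4.png

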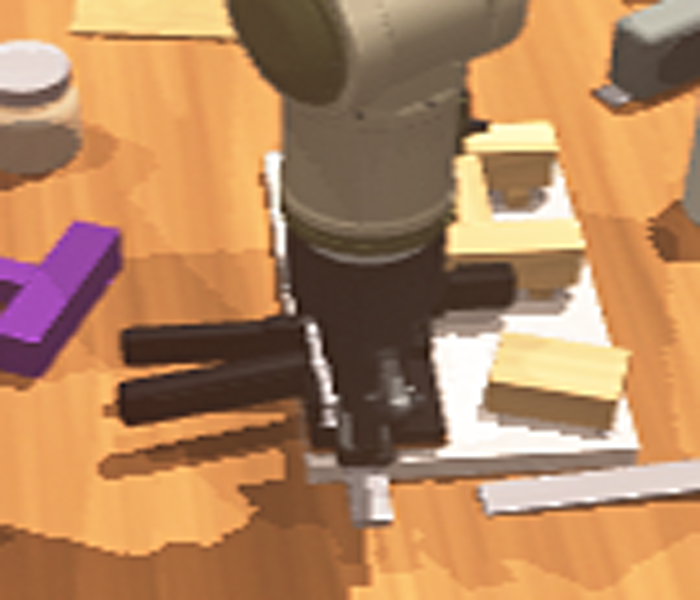

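The tail end has run back from (378,565) to (372,522), so the jaw is open. The joint still looks closed. Now up and over to the rail.

>>> jog_arm([
  {"translation": [0.0,0.0,0.01],"spin": 0.0,"gripper": 0},
  {"translation": [0.0,0.0,0.03],"spin": 0.0,"gripper": 0},
  {"translation": [0.0,0.0,0.04],"spin": 0.0,"gripper": 0},
  {"translation": [0.0075,0.0175,0.035],"spin": 6.6,"gripper": 100},
  {"translation": [0.0075,0.0175,0.01],"spin": 6.6,"gripper": 100},
])

```text
time: 13.27
ee_pos: [545.0, -193.4, 207.7]
tcp_rot: [0.982, 0.19, 0.002, 0.002]
contact_force: [0.4, 0.1, -0.2]
gripper_width: 23.2
finger_force: 0.0
```

>>> jog_arm([
  {"translation": [0.0075,0.0175,0.0],"spin": 6.6,"gripper": 100},
  {"translation": [0.0075,0.0175,0.0],"spin": 6.6,"gripper": 100},
  {"translation": [0.0075,0.0175,0.0],"spin": 6.6,"gripper": 100},
  {"translation": [0.0075,0.0175,0.0],"spin": 6.6,"gripper": 100},
  {"translation": [0.0075,0.0175,0.0],"spin": 6.6,"gripper": 100},
])

```text
time: 13.68
ee_pos: [581.6, -103.0, 203.3]
tcp_rot: [0.886, 0.463, 0.0, -0.0]
contact_force: [0.3, -0.6, -0.2]
gripper_width: 83.6
finger_force: 0.0
```

>>> jog_arm([
  {"translation": [0.0075,0.0175,0.0],"spin": 6.6,"gripper": 100},
  {"translation": [0.0075,0.0175,0.0],"spin": 6.6,"gripper": 100},
  {"translation": [0.0075,0.0175,0.0],"spin": 6.6,"gripper": 100},
  {"translation": [0.0075,0.0175,0.0],"spin": 6.6,"gripper": 100},
  {"translation": [0.0075,0.0175,0.0],"spin": 6.6,"gripper": 100},
])

```text
time: 14.1
ee_pos: [619.0, -15.6, 203.2]
tcp_rot: [0.718, 0.696, -0.0, -0.0]
contact_force: [-0.1, -0.5, -0.4]
gripper_width: 85.1
finger_force: 0.0
```

>>> jog_arm([
  {"translation": [0.0,0.0,0.0],"spin": 0.0,"gripper": 100},
  {"translation": [0.0,0.0,0.0],"spin": 0.0,"gripper": 100},
])

```text
time: 14.27
ee_pos: [619.0, -15.7, 203.0]
tcp_rot: [0.72, 0.694, 0.0, -0.0]
contact_force: [1.0, -1.0, -0.6]
gripper_width: 85.1
finger_force: 0.0
```

```bash
python3 - <<'E'
from h import *
import pickle
d=cam('wrist');s=env.sense();print(s['ee_pos'],s['tcp_rot'],s['qpos'].round(2),s['contact_force'])
pickle.dump(d,open('w5.pkl','wb'))
im=d['frame'].copy();p=proj(d,[*s['ee_pos'][:2],64]);print(p);cv2.circle(im,tuple(int(x) for x in p),5,(255,0,0),1)
cv2.imwrite('pics/w5.png',im[:,:,::-1])
E
```

```text
[618.63807672 -16.98304786 203.00136858] [ 7.21117114e-01  6.92813140e-01 -2.28010264e-04 -9.76774092e-05] [-0.29  0.55  0.34  1.91 -0.26  0.73  0.16] [ 0.01870114 -0.12396763  0.08537956]
[279.41553228 204.11449925]
```

View pics/w5.png

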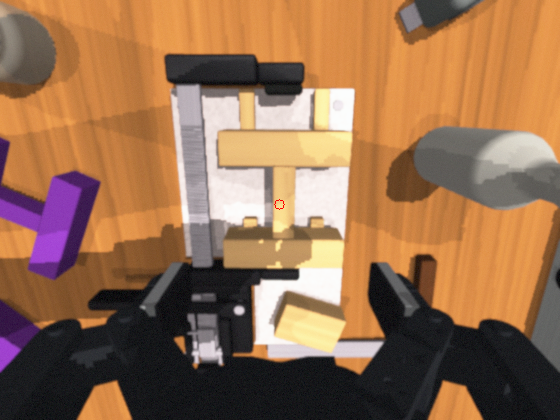

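The wrist view shows the joint shut and a clear gap at the open jaw pad. The rail is centred near (284,197), and the TCP projects to (279,204).

```bash
python3 - <<'E'
from h import *
import pickle
d=pickle.load(open('w5.pkl','rb'))
for p in[(284,197),(283,170),(284,225)]: print(ray(d,*p,64).round(1))
h=cv2.cvtColor(d['frame'],cv2.COLOR_RGB2HSV)
r=d['frame'][200,255:315].astype(int);print((r[:,0]-r[:,2]).tolist())
E
```

```text
[623.  -10.5  64. ]
[622.9  14.   64. ]
[622.1 -37.3  64. ]
[14, 13, 13, 12, 14, 14, 13, 13, 16, 21, 14, 15, 13, 13, 11, 13, 16, 41, 86, 109, 111, 111, 109, 109, 111, 111, 111, 111, 111, 112, 111, 109, 110, 111, 112, 113, 110, 111, 106, 74, 27, 15, 13, 13, 12, 10, 10, 10, 11, 10, 10, 11, 11, 10, 10, 10, 12, 12, 11, 12]
```

>>> jog_arm([
  {"translation": [0.004,0.004,-0.04],"spin": 0.0,"gripper": 100},
  {"translation": [0.0,0.0,-0.04],"spin": 0.0,"gripper": 100},
  {"translation": [0.0,0.0,-0.04],"spin": 0.0,"gripper": 100},
  {"translation": [0.0,0.0,-0.03],"spin": 0.0,"gripper": 100},
  {"translation": [0.0,0.0,0.0],"spin": 0.0,"gripper": 100},
], force=40)

```text
time: 14.73
ee_pos: [619.4, -14.0, 47.7]
tcp_rot: [0.722, 0.692, -0.004, -0.003]
contact_force: [-0.1, 1.2, 0.1]
gripper_width: 85.2
finger_force: 0.0
```

>>> jog_arm([
  {"translation": [0.0,0.0,0.0],"spin": 0.0,"gripper": 5},
  {"translation": [0.0,0.0,0.0],"spin": 0.0,"gripper": 5},
  {"translation": [0.0,0.0,0.0],"spin": 0.0,"gripper": 5},
  {"translation": [0.0,0.0,0.0],"spin": 0.0,"gripper": 5},
  {"translation": [0.0,0.0,0.0],"spin": 0.0,"gripper": 5},
])

```text
time: 15.15
ee_pos: [623.9, -12.7, 54.7]
tcp_rot: [0.721, 0.693, 0.001, 0.001]
contact_force: [0.7, 0.1, -0.6]
gripper_width: 25.3
finger_force: 0.0
```

>>> jog_arm([
  {"translation": [0.0,0.0,0.0],"spin": 0.0,"gripper": 5},
  {"translation": [0.0,0.0,0.0],"spin": 0.0,"gripper": 5},
])

```text
time: 15.32
ee_pos: [623.7, -12.6, 54.6]
tcp_rot: [0.721, 0.693, 0.001, 0.001]
contact_force: [-0.5, -0.5, 9.3]
gripper_width: 19.6
finger_force: 39.2
```

>>> jog_arm([
  {"translation": [0.0,0.0,0.01],"spin": 0.0,"gripper": 5},
  {"translation": [0.0,0.0,0.02],"spin": 0.0,"gripper": 5},
  {"translation": [0.0,0.0,0.025],"spin": 0.0,"gripper": 5},
  {"translation": [0.0,0.0,0.025],"spin": 0.0,"gripper": 5},
  {"translation": [0.0,0.0,0.02],"spin": 0.0,"gripper": 5},
])

```text
time: 15.73
ee_pos: [623.1, -12.8, 155.4]
tcp_rot: [0.721, 0.693, 0.0, 0.0]
contact_force: [0.1, -0.7, -1.6]
gripper_width: 19.5
finger_force: 39.9
```

>>> jog_arm([
  {"translation": [-0.004,0.015,0.0],"spin": 0.0,"gripper": 5},
  {"translation": [-0.007,0.03,0.0],"spin": 0.0,"gripper": 5},
  {"translation": [-0.0084,0.0355,0.0],"spin": 0.0,"gripper": 5},
  {"translation": [-0.0084,0.0355,0.0],"spin": 0.0,"gripper": 5},
  {"translation": [-0.0084,0.0355,0.0],"spin": 0.0,"gripper": 5},
])

```text
time: 16.15
ee_pos: [586.2, 140.1, 154.0]
tcp_rot: [0.721, 0.693, 0.0, 0.0]
contact_force: [0.9, 0.6, -1.6]
gripper_width: 19.7
finger_force: 40.0
```

>>> jog_arm([
  {"translation": [-0.0084,0.0355,0.0],"spin": 0.0,"gripper": 5},
  {"translation": [-0.0084,0.0355,0.0],"spin": 0.0,"gripper": 5},
  {"translation": [-0.0084,0.0355,0.0],"spin": 0.0,"gripper": 5},
  {"translation": [-0.0084,0.0355,0.0],"spin": 0.0,"gripper": 5},
  {"translation": [-0.0084,0.0355,0.0],"spin": 0.0,"gripper": 5},
])

```text
time: 16.57
ee_pos: [544.0, 318.0, 153.9]
tcp_rot: [0.721, 0.693, 0.0, -0.0]
contact_force: [0.9, -0.3, -2.3]
gripper_width: 19.5
finger_force: 39.9
```

>>> jog_arm([
  {"translation": [-0.004,0.02,-0.02],"spin": 0.0,"gripper": 5},
  {"translation": [0.0,0.005,-0.03],"spin": 0.0,"gripper": 5},
  {"translation": [0.0,0.0,-0.03],"spin": 0.0,"gripper": 5},
  {"translation": [0.0,0.0,-0.02],"spin": 0.0,"gripper": 5},
  {"translation": [0.0,0.0,0.0],"spin": 0.0,"gripper": 5},
])

```text
time: 16.98
ee_pos: [538.6, 340.6, 49.8]
tcp_rot: [0.72, 0.694, -0.003, -0.001]
contact_force: [-0.5, 0.8, -1.7]
gripper_width: 19.5
finger_force: 39.8
```

>>> jog_arm([
  {"translation": [0.0,0.0,-0.01],"spin": 0.0,"gripper": 5},
  {"translation": [0.0,0.0,0.0],"spin": 0.0,"gripper": 5},
])

```text
time: 17.15
ee_pos: [541.0, 341.1, 43.0]
tcp_rot: [0.721, 0.693, 0.0, 0.0]
contact_force: [-0.5, -0.0, -2.0]
gripper_width: 19.4
finger_force: 39.9
```

>>> jog_arm([
  {"translation": [0.0,0.0,-0.007],"spin": 0.0,"gripper": 5},
  {"translation": [0.0,0.0,-0.004],"spin": 0.0,"gripper": 5},
  {"translation": [0.0,0.0,-0.002],"spin": 0.0,"gripper": 5},
  {"translation": [0.0,0.0,-0.001],"spin": 0.0,"gripper": 5},
  {"translation": [0.0,0.0,0.0],"spin": 0.0,"gripper": 5},
])

```text
time: 17.57
ee_pos: [540.9, 341.2, 29.1]
tcp_rot: [0.721, 0.693, 0.0, 0.0]
contact_force: [0.1, 0.5, -1.3]
gripper_width: 19.2
finger_force: 39.9
```

>>> jog_arm([
  {"translation": [0.0,0.0,-0.001],"spin": 0.0,"gripper": 5},
  {"translation": [0.0,0.0,0.0],"spin": 0.0,"gripper": 5},
])

```text
time: 17.73
ee_pos: [541.0, 341.3, 28.7]
tcp_rot: [0.721, 0.693, 0.0, -0.0]
contact_force: [-1.6, 0.5, 4.4]
gripper_width: 19.4
finger_force: 40.5
```

Contact at the expected height; open gently and rise.

>>> jog_arm([
  {"translation": [0.0,0.0,0.0],"spin": 0.0,"gripper": 35},
  {"translation": [0.0,0.0,0.0],"spin": 0.0,"gripper": 45},
  {"translation": [0.0,0.0,0.0],"spin": 0.0,"gripper": 60},
  {"translation": [0.0,0.0,0.0],"spin": 0.0,"gripper": 60},
  {"translation": [0.0,0.0,0.01],"spin": 0.0,"gripper": 60},
])

```text
time: 18.15
ee_pos: [540.1, 340.8, 36.8]
tcp_rot: [0.721, 0.693, -0.001, -0.0]
contact_force: [0.5, -0.3, -0.2]
gripper_width: 51.5
finger_force: 0.0
```

>>> jog_arm([
  {"translation": [0.0,0.0,0.03],"spin": 0.0,"gripper": 60},
  {"translation": [0.0,0.0,0.04],"spin": 0.0,"gripper": 60},
  {"translation": [0.0,0.0,0.04],"spin": 0.0,"gripper": 60},
  {"translation": [0.0,0.0,0.04],"spin": 0.0,"gripper": 60},
  {"translation": [0.0,0.0,0.0],"spin": 0.0,"gripper": 60},
])

```text
time: 18.57
ee_pos: [544.1, 342.3, 196.3]
tcp_rot: [0.721, 0.693, 0.005, 0.001]
contact_force: [1.8, 0.1, 0.3]
gripper_width: 50.6
finger_force: 0.0
```

```bash
python3 - <<'E'
from h import *
d=cam('side');a=d['frame'][90:290,170:390];w=cam('wrist')['frame']
cv2.imwrite('pics/end.png',np.hstack([cv2.resize(a,(400,364)),cv2.resize(w,(400,364))])[:,:,::-1])
E
```

```text
(no output)
```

View pics/end.png

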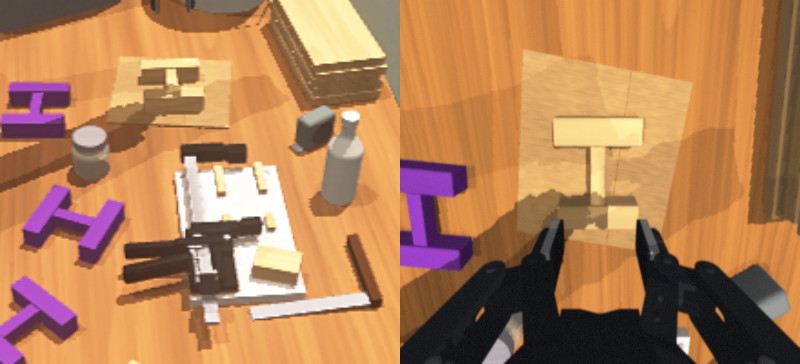

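The final view shows the frame flat on the sheet with its rail near (597,172) and nothing else disturbed. I'll check the centring, then hand in if it holds.

```bash
python3 - <<'E'
from h import *
d=cam('wrist')
f=lambda u,v,z:ray(d,(u-400)*1.4,v*420/364,z)[:2]
c=[f(525,50,4),f(692,83,4),f(517,232,4)];s=(c[1]+c[2])/2
r=f(597,172,38);e=np.linalg.norm(s-r);print(s,r,e)
if e<33: print(env.job_done())
E
```

```text
[538.47247113 343.69657029] [538.35372827 342.49294246] 1.2094708812556965
the job is handed in; nothing more can be done
None
```

The joint is pumped shut, the jaw is released and fully back, and the frame lies flat on the cardboard, about 1 mm off centre by camera; the job is handed in but returned no verdict.

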